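# Find the stamped parts crate and push it to the dispatch line

## Task

Two empty parts crates stand on the inspection bench and one of them has a round stamp on its underside. Working only with the fingertips, without lifting or carrying a crate, first tip both crates over onto their sides to see which is stamped. Then push the stamped one, lying on its side, until its middle is right over the dark dispatch line taped on the bench; leave the other crate lying well clear of the line, and do not disturb the jar, the lens or the mug.

Things in the scene. Friction and masses are not known exactly. Their poses are not given: they have to be found in the camera images.
- crate_stamped: The crate that has the stamp, a bold black ring 62 mm across with a dot in it, on its underside: light grey open-topped empty plastic crate, 0.2 to 0.4 kg, 70 mm deep (x) x 100 wide (y) x 120 tall (z), walls 4 mm; starts upright left or right of the line, its x axis pointing away from the robot within 17 degrees. Origin at the centre of its underside; z runs from the underside to the open top.
- crate_stamped_mid (a point): Centre of the stamped crate, 60 mm from its underside along its z; axes as the crate's. Pushed on a 100 mm wide face, 70 to 105 mm up, it tips about the opposite bottom edge without sliding, passes its balance at about 35 degrees and falls onto its side: then 70 mm high, 120 long, 100 wide. Tipped towards the robot, its underside faces the camera beyond the bench.
- crate_plain: The crate without a stamp, otherwise the same: light grey open-topped empty plastic crate, 0.2 to 0.4 kg, 70 mm deep (x) x 100 wide (y) x 120 tall (z), walls 4 mm; starts upright left or right of the line, its x axis pointing away from the robot within 17 degrees. Origin at the centre of its underside; z runs from the underside to the open top.
- crate_plain_mid (a point): Centre of the plain crate, 60 mm from its underside along its z; axes as the crate's. Pushed on a 100 mm wide face, 70 to 105 mm up, it tips about the opposite bottom edge without sliding, passes its balance at about 35 degrees and falls onto its side: then 70 mm high, 120 long, 100 wide. 
- line: Dispatch line: a straight strip of dark tape flat on the bench (no height), 400 mm long x 40 mm wide, between the two crates. Origin at its middle; its x axis runs along the tape, roughly away from the robot; its y axis points to the left across it.
- jar: Bystander: amber glass jar, 52 mm diameter, 75 mm tall, standing beyond the far end of the line. Origin at the centre of its base.
- lens: Bystander: dark steel microscope lens, 34 mm diameter, 48 mm tall, standing to the robot's right, outside the right-hand crate. Origin at the centre of its base.
- mug: Bystander: white mug, 76 mm diameter, 90 mm tall, handle on its y side, to the robot's left, outside the left-hand crate. Origin at the centre of its base.
Things that resemble listed ones, but are neither listed nor needed, are in the scene too. Leave any green or yellow look-alike of the crate_plain alone.

How it is judged:
By the outcome, as a careful person would: the job done as asked, in the order asked, and still so for the second after the job is handed in, with the robot touching nothing.
It also fails if it takes over 64 s, if anything falls off the work surface, if the arm or the gripper's body presses on something with over 40 N, if the wrist force passes 120 N, or if a joint passes its speed limit or range.

## Robot

A 6-joint arm with a two-finger parallel gripper is mounted at the origin on the work surface. World frame = base frame: x ahead of the robot, y to its left, z up, the work surface at z = 0. Lengths are in m, angles in degrees, forces in N, time in s.
With the tool pointing down it reaches from about 0.35 to 0.725 m from the base axis. Payload 4.3 kg.
Tool frame: the origin (TCP) lies where the fingers leave the gripper's body, on its centre line; the fingertips stand 73 mm ahead of it and the grasp point (between the pads) lies 54 mm ahead of it; z points along the fingers, y is the direction in which the jaws open and shut (so a half turn about z gives the same grasp; the last joint's range is limited). The gripper opens to 85 mm and grips with 20 to 120 N. Pads are 22 mm wide; open, the fingers measure 114 mm over their backs; the gripper's body (76 mm by 85 mm) begins 54 mm behind the grasp point. The pads swing forward as they close: fully open they stand 13 mm farther back than shut.
Start: joints at [68.107, 21.618, 4.641, 73.018, 0, 83.68], TCP at [0.154, 0.554, 0.304] pointing down, gripper open.
Joint ranges: [-156.06, 156.06], [-48.1, 94.91], [-58.44, 69.94], [-101.28, 121.22], [-78.64, 73.56], [-180, 180]. Speed limits (degrees/s): [147.25, 147.25, 180, 180, 180, 180].

## Interface

Orientations are given as [roll, pitch, yaw] about the fixed x, y, z axes, in that order (R = Rz(yaw) Ry(pitch) Rx(roll)).
In Python, from cell import sense, optics, hand_in gives the robot as it stands.
- The arm moves only by the tool jog_arm, never from a script. Its arguments are lists of equal length, an entry for each row: "linear": the shift along the world's x, y, z in m, a list of three; "rotation": the turn, a rotation vector about the world's x, y, z in degrees, a list of three; "gripper": the closure, from 0 (fully open) to 1 (shut). In form: {"linear": [[dx, dy, dz], ...], "rotation": [[ax, ay, az], ...], "gripper": [gripper, ...]}. A call has 1 to 12 rows; each row shifts and turns the commanded pose from where the row before left it; what a row does not reach is not made up. A row lasts 1/8 s, in which the tool goes at most 62.5 mm and 10.7 degrees, less where a joint would pass 70% of its speed; a pose out of reach is approached as far as the arm can. A call is refused whole if a number of a shift passes 0.0625 or a number of a turn 10.7, either way. A call with a gripper value outside its range is refused whole. The fingers move at their own pace and stop on an object; the grip force is fixed at half the most. Time passes only in rows, so rows that do not move let the fingers close. It gives the time, the measured TCP pose, the force and the opening at its end, in the units of the state.
- sense(): the state, without advancing time (a new reading comes with each control period).
- optics.grab_frame(name): name is "scene" or "top" or "wrist"; returns the picture (400x640x3 uint8, blue, green, red); there is no depth.
- optics.get_calibration(name): a dict with "fx", "fy", "cx", "cy" (pixels), "rvec" (rotation vector, rad) and "tvec" (3), from world to camera coordinates, as OpenCV has them. Camera axes: x right, y down, z forward; pixel columns grow to the right and rows downward; lengths in m; the calibration is good to about 2 mm. A picture is of the moment at which its call begins: read the wrist's pose just before it. get_calibration takes no time and is no camera call; for the wrist camera it gives the pose at the moment of the call.
- hand_in(): hands the job in, once; it reports no verdict.
The state is a dict: "t": time; "joint_positions": joint angles; "dq": joint speeds; "effort": joint torques, N m; "ee_pos": TCP position; "eef_rot": TCP orientation; "wrist_force": force on the tool from outside, world axes, zero at the start; "wrist_torque": the same for the moment, N m; "opening": finger opening in m.
Only numpy, scipy, OpenCV 4.12 (cv2) and the standard library are available. Lean on these libraries where they do the work, as an engineer would, in place of code of your own. Each camera call takes 0.05 s, during which the arm holds its last target. There are 200 camera calls.

## Working session

There is one attempt and no reset: what is moved stays moved. The work goes in short steps, Python scripts to look and compute and a tool call to move; the robot and the scene stay as the last step left them, time stands still between calls to the robot, and variables do not carry over. Pictures are saved under pics/ and viewed, about 8 in all and at most 12, crops included, and the job is handed in when it is done.

Besides the shell and the picture viewer there is one more tool, called as name(argument=value, ...), one argument or row to a line, values as JSON. jog_arm: Moves the arm, as the interface text tells. Its arguments: {"type":"object","properties":{"linear":{"type":"array","items":{"type":"array","items":{"type":"number"}}},"rotation":{"type":"array","items":{"type":"array","items":{"type":"number"}}},"gripper":{"type":"array","items":{"type":"number"}}},"required":["linear","rotation","gripper"]}

```bash
mkdir -p pics; cat > h.py <<'E'
import numpy as np, cv2
from cell import sense, optics, hand_in
def cal(n):
    c=optics.get_calibration(n); K=np.array([[c['fx'],0,c['cx']],[0,c['fy'],c['cy']],[0,0,1.]])
    R=cv2.Rodrigues(np.array(c['rvec'],float))[0]; return K,R,np.array(c['tvec'],float).ravel()
def ray(C,px,z):
    K,R,t=C; px=np.atleast_2d(px).astype(float); o=-R.T@t
    d=np.c_[px,np.ones(len(px))]@np.linalg.inv(K).T@R
    return o+d*((z-o[2])/d[:,2])[:,None]
def proj(C,P):
    K,R,t=C; q=(np.atleast_2d(P)@R.T+t)@K.T; return q[:,:2]/q[:,2:]
E
python3 - <<'E'
from h import *
a=optics.grab_frame('scene');b=optics.grab_frame('top')
cv2.imwrite('pics/scene0.png',a);cv2.imwrite('pics/top0.png',b)
for n in('scene','top'):
    K,R,t=cal(n);print(n,K[0,0],-R.T@t,R[2])
print(sense())
E
```

```text
scene 419.55893981783623 [ 1.35130577 -0.43117334  0.98706193] [-0.59031796  0.34285981 -0.73073378]
top 376.86259666650204 [ 0.33693348 -0.01100745  1.34602867] [ 2.12399645e-01  3.44623194e-04 -9.77182824e-01]
{'t': 0.1, 'joint_positions': array([ 6.81066287e+01,  2.16561094e+01,  4.56844277e+00,  7.30203756e+01,
       -7.63352689e-04,  8.36776000e+01]), 'dq': array([ 0.02462911, -0.0744447 ,  0.21485915, -0.00643245,  0.01888776,
       -0.0204933 ]), 'effort': array([ 9.12149535e-04, -4.64694464e+01,  2.70582175e+01,  1.20597793e-02,
       -1.06080379e-04, -1.11092507e-05]), 'ee_pos': array([0.15418917, 0.55343687, 0.30305567]), 'eef_rot': array([-1.79892531e+02, -1.11392066e-02,  1.64429019e+02]), 'wrist_force': array([-0.41473496, -0.00150082,  0.44094594]), 'wrist_torque': array([-0.04089854, -0.01609099, -0.03464974]), 'opening': 0.0850990620921638}
```

View pics/scene0.png

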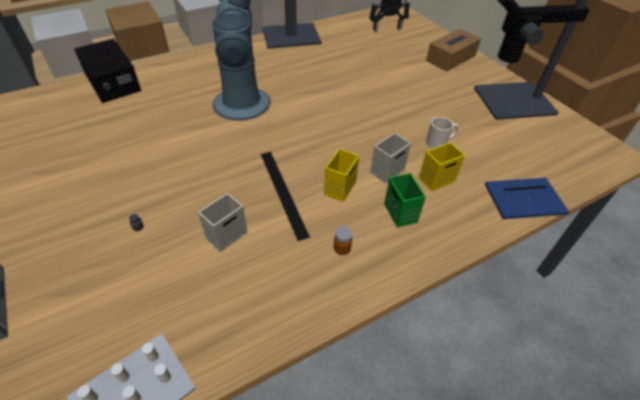

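View pics/top0.png

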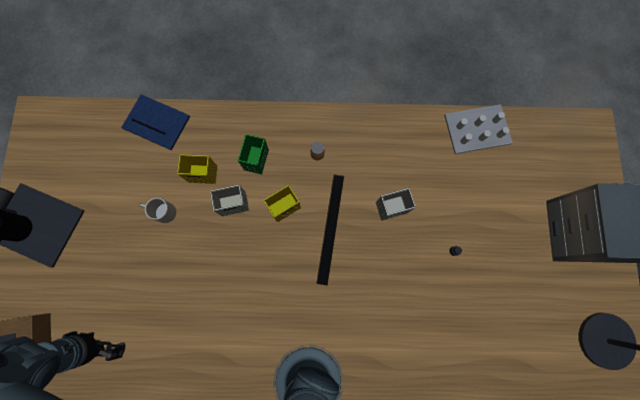

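```bash
python3 - <<'E'
from h import *
b=cv2.imread('pics/top0.png')
L=cv2.resize(b[130:230,180:300],None,fx=6,fy=6,interpolation=cv2.INTER_CUBIC)[:, :720]
R=cv2.resize(b[180:265,360:470],None,fx=6,fy=6,interpolation=cv2.INTER_CUBIC)
cv2.imwrite('pics/cropL.png',L)
cv2.imwrite('pics/cropR.png',R)
C=cal('top'); hsv=cv2.cvtColor(b,cv2.COLOR_BGR2HSV)
m=(hsv[...,2]<45).astype(np.uint8); m[:170]=0;m[290:]=0;m[:,:300]=0;m[:,360:]=0
c=max(cv2.findContours(m,0,1)[0],key=cv2.contourArea);r=cv2.minAreaRect(c);P=ray(C,cv2.boxPoints(r),0);print('line',P,P.mean(0))
for n,p,z in(('jar',(318,151),.075),('lens',(456,250),.048),('mug',(157,209),.09)):print(n,ray(C,p,z))
E
```

```text
line [[ 0.31825766 -0.01965873  0.        ]
 [ 0.71066268 -0.07341313  0.        ]
 [ 0.70539868 -0.11181701  0.        ]
 [ 0.31360729 -0.05581083  0.        ]] [ 0.51198158 -0.06517493  0.        ]
jar [[ 0.77547871 -0.01546394  0.075     ]]
lens [[ 0.43902569 -0.49448488  0.048     ]]
mug [[0.55282326 0.52463972 0.09      ]]
```

View pics/cropL.png

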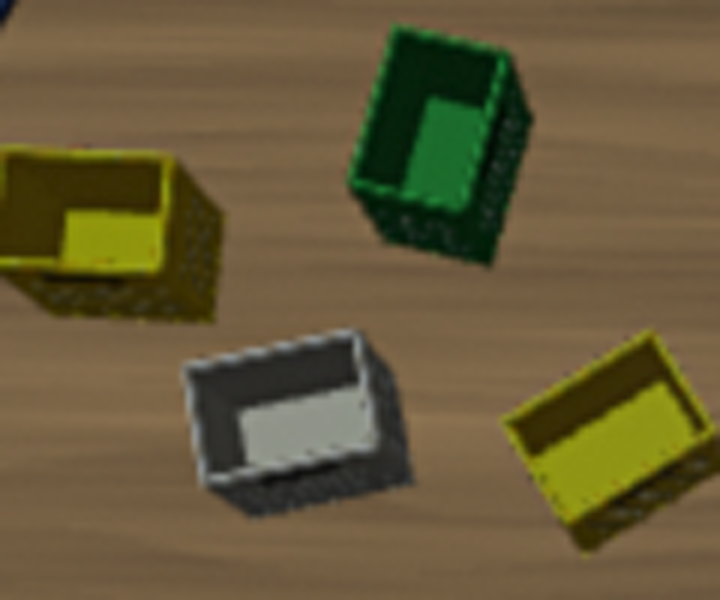

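View pics/cropR.png

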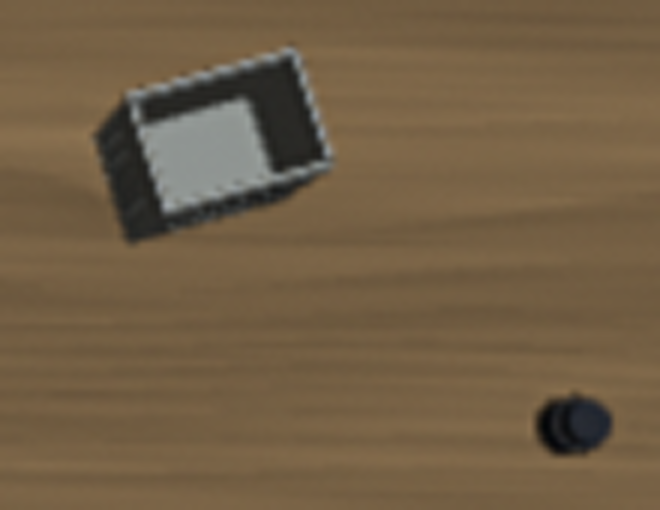

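```bash
python3 - <<'E'
from h import *
C=cal('top')
for n,p,o in(('L',[(185,365),(355,332),(380,450),(208,482)],(180,130)),('R',[(128,93),(295,50),(330,160),(165,215)],(360,180)),('Y',[(507,420),(652,333),(717,430),(572,520)],(180,130)),('G',[(397,27),(510,52),(468,210),(350,185)],(180,130))):
    P=ray(C,(np.array(p)+.5)/6-.5+o,.12)[:,:2]; print(n,P.round(3).tolist(),P.mean(0).round(3),[round(float(np.linalg.norm(P[i]-P[i-1])),3) for i in range(4)], np.degrees(np.arctan2(*(P[0]+P[1]-P[2]-P[3])[::-1])), np.degrees(np.arctan2(*(P[0]+P[3]-P[1]-P[2])[::-1]))-90)
E
```

```text
L [[0.614, 0.341], [0.635, 0.248], [0.568, 0.23], [0.549, 0.323]] [0.592 0.285] [0.068, 0.096, 0.069, 0.095] 15.172307890574253 12.309686730445051
R [[0.61, -0.228], [0.637, -0.321], [0.575, -0.339], [0.542, -0.247]] [ 0.591 -0.284] [0.071, 0.097, 0.064, 0.097] 15.649114890037566 17.696106319279608
Y [[0.587, 0.16], [0.638, 0.082], [0.583, 0.044], [0.532, 0.122]] [0.585 0.102] [0.067, 0.094, 0.066, 0.094] 34.815311412959225 33.41523940022536
G [[0.816, 0.235], [0.802, 0.169], [0.707, 0.188], [0.721, 0.256]] [0.761 0.212] [0.098, 0.067, 0.097, 0.069] -11.882061979188927 -11.508222529534862
```

jog_arm(
  linear=[
    [0.05, -0.0255, -0.005],
    [0.05, -0.0255, -0.005],
    [0.05, -0.0255, -0.005],
    [0.05, -0.0255, -0.005],
    [0.05, -0.0255, -0.005],
    [0.05, -0.0255, -0.005],
    [0.05, -0.0255, -0.005],
    [0.05, -0.0255, -0.005],
    [0.05, -0.0255, -0.005],
    [0.05, -0.0255, -0.005],
    [0, 0, 0],
    [0, 0, 0],
  ],
  rotation=[
    [0, 0, 2.86],
    [0, 0, 2.86],
    [0, 0, 2.86],
    [0, 0, 2.86],
    [0, 0, 2.86],
    [0, 0, 2.86],
    [0, 0, 2.86],
    [0, 0, 2.86],
    [0, 0, 2.86],
    [0, 0, 2.86],
    [0, 0, 0],
    [0, 0, 0],
  ],
  gripper=[0.5, 0.5, 0.5, 0.5, 0.5, 0.5, 0.5, 0.5, 0.5, 0.5, 0.5, 0.5],
)

```text
t: 1.6
ee_pos: [0.654, 0.2988, 0.253]
eef_rot: [180.0, -0.1, -167.0]
wrist_force: [-0.4, 0.2, 0.2]
opening: 0.0431
```

jog_arm(
  linear=[
    [0, 0, -0.031],
    [0, 0, -0.031],
    [0, 0, -0.031],
    [0, 0, 0],
  ],
  rotation=[
    [0, 0, 0],
    [0, 0, 0],
    [0, 0, 0],
    [0, 0, 0],
  ],
  gripper=[0.5, 0.5, 0.5, 0.5],
)

```text
t: 2.1
ee_pos: [0.651, 0.2995, 0.1585]
eef_rot: [-180.0, -0.4, -166.9]
wrist_force: [-0.7, -0.4, 0.5]
opening: 0.0424
```

jog_arm(
  linear=[
    [-0.0078, -0.0018, 0],
    [-0.0078, -0.0018, 0],
    [-0.0078, -0.0018, 0],
    [-0.0078, -0.0018, 0],
    [-0.0078, -0.0018, 0],
    [-0.0078, -0.0018, 0],
  ],
  rotation=[
    [0, 0, 0],
    [0, 0, 0],
    [0, 0, 0],
    [0, 0, 0],
    [0, 0, 0],
    [0, 0, 0],
  ],
  gripper=[0.5, 0.5, 0.5, 0.5, 0.5, 0.5],
)

```text
t: 2.85
ee_pos: [0.6074, 0.288, 0.1615]
eef_rot: [180.0, 0.1, -167.0]
wrist_force: [2.7, 0.1, 2.2]
opening: 0.043
```

```bash
python3 - <<'E'
from h import *
a=optics.grab_frame('scene');b=optics.grab_frame('top')
A=cv2.resize(a[100:260,300:480],None,fx=3,fy=3);B=cv2.resize(b[130:230,150:300],None,fx=4,fy=4)[:, :]
w=max(A.shape[1],B.shape[1]);h=np.zeros((480,w-w+760,3),np.uint8)
A=cv2.resize(A,(380,338));B=cv2.resize(B,(380,253));h[:338,:380]=A;h[:253,380:]=B
cv2.imwrite('pics/c1.png',h[:340])
E
```

```text
(no output)
```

View pics/c1.png

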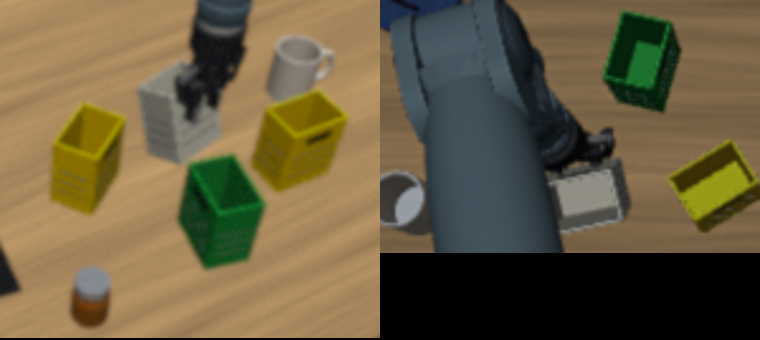

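Crate is tipping toward the robot with the fingers centred on its far face; neighbours untouched.

jog_arm(
  linear=[
    [-0.0078, -0.0018, 0],
    [-0.0078, -0.0018, 0],
    [-0.0078, -0.0018, 0],
    [-0.0058, -0.0013, 0],
    [0, 0, 0],
    [0, 0, 0],
    [0, 0, 0],
    [0, 0, 0],
  ],
  rotation=[
    [0, 0, 0],
    [0, 0, 0],
    [0, 0, 0],
    [0, 0, 0],
    [0, 0, 0],
    [0, 0, 0],
    [0, 0, 0],
    [0, 0, 0],
  ],
  gripper=[0.5, 0.5, 0.5, 0.5, 0.5, 0.5, 0.5, 0.5],
)

```text
t: 3.95
ee_pos: [0.5786, 0.2815, 0.1609]
eef_rot: [180.0, 0.0, -167.0]
wrist_force: [-0.8, -0.4, -0.8]
opening: 0.0426
```

```bash
python3 - <<'E'
from h import *
a=optics.grab_frame('scene');b=optics.grab_frame('top')
h=np.zeros((350,760,3),np.uint8)
A=cv2.resize(a[100:260,300:480],(380,338));B=cv2.resize(b[130:270,150:300],(375,350));h[:338,:380]=A;h[:,385:]=B
cv2.imwrite('pics/c2.png',h)
E
```

```text
(no output)
```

View pics/c2.png

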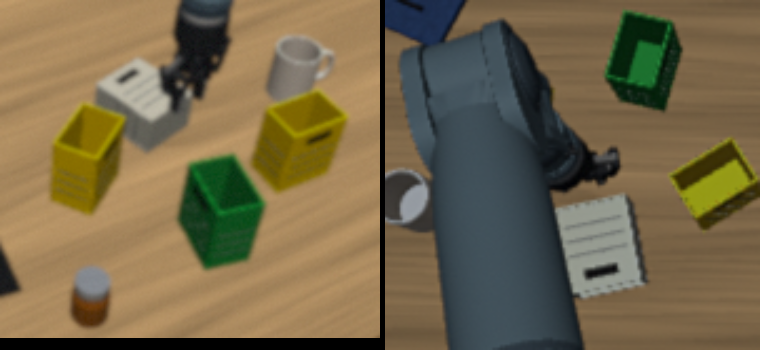

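jog_arm(
  linear=[
    [0, 0, 0.05],
    [0, 0, 0.05],
    [0.0072, -0.0548, 0],
    [0.0072, -0.0548, 0],
    [0.0072, -0.0548, 0],
    [0.0072, -0.0548, 0],
    [0.0072, -0.0548, 0],
    [0.0072, -0.0548, 0],
    [0.0072, -0.0548, 0],
    [0.0072, -0.0548, 0],
    [0.0072, -0.0548, 0],
    [0.0072, -0.0548, 0],
  ],
  rotation=[
    [0, 0, 0],
    [0, 0, 0],
    [0, 0, 0.35],
    [0, 0, 0.35],
    [0, 0, 0.35],
    [0, 0, 0.35],
    [0, 0, 0.35],
    [0, 0, 0.35],
    [0, 0, 0.35],
    [0, 0, 0.35],
    [0, 0, 0.35],
    [0, 0, 0.35],
  ],
  gripper=[0.5, 0.5, 0.5, 0.5, 0.5, 0.5, 0.5, 0.5, 0.5, 0.5, 0.5, 0.5],
)

```text
t: 5.55
ee_pos: [0.6504, -0.2684, 0.261]
eef_rot: [-180.0, 0.0, -163.5]
wrist_force: [0.8, 0.6, 1.0]
opening: 0.0429
```

jog_arm(
  linear=[
    [0, 0, 0],
    [0, 0, 0],
  ],
  rotation=[
    [0, 0, 0],
    [0, 0, 0],
  ],
  gripper=[0.5, 0.5],
)

```text
t: 5.8
ee_pos: [0.6502, -0.2665, 0.2606]
eef_rot: [179.9, -0.0, -163.5]
wrist_force: [-0.1, 0.1, 0.3]
opening: 0.0427
```

jog_arm(
  linear=[
    [0, 0, -0.033],
    [0, 0, -0.033],
    [0, 0, -0.034],
    [0, 0, 0],
  ],
  rotation=[
    [0, 0, 0],
    [0, 0, 0],
    [0, 0, 0],
    [0, 0, 0],
  ],
  gripper=[0.5, 0.5, 0.5, 0.5],
)

```text
t: 6.3
ee_pos: [0.6484, -0.2636, 0.1579]
eef_rot: [179.7, -0.3, -163.4]
wrist_force: [0.8, 0.5, 0.2]
opening: 0.0426
```

jog_arm(
  linear=[
    [-0.0077, -0.0023, 0],
    [-0.0077, -0.0023, 0],
    [-0.0077, -0.0023, 0],
    [-0.0077, -0.0023, 0],
    [-0.0077, -0.0023, 0],
    [-0.0077, -0.0023, 0],
    [-0.0077, -0.0023, 0],
    [-0.0077, -0.0023, 0],
    [-0.0077, -0.0023, 0],
    [-0.0057, -0.0017, 0],
    [0, 0, 0],
    [0, 0, 0],
  ],
  rotation=[
    [0, 0, 0],
    [0, 0, 0],
    [0, 0, 0],
    [0, 0, 0],
    [0, 0, 0],
    [0, 0, 0],
    [0, 0, 0],
    [0, 0, 0],
    [0, 0, 0],
    [0, 0, 0],
    [0, 0, 0],
    [0, 0, 0],
  ],
  gripper=[0.5, 0.5, 0.5, 0.5, 0.5, 0.5, 0.5, 0.5, 0.5, 0.5, 0.5, 0.5],
)

```text
t: 7.8
ee_pos: [0.5754, -0.2889, 0.1608]
eef_rot: [180.0, 0.0, -163.5]
wrist_force: [-0.1, -0.9, 0.2]
opening: 0.0425
```

jog_arm(
  linear=[
    [0, 0, 0],
    [0, 0, 0],
    [0, 0, 0.05],
    [0, 0, 0.05],
    [0.0, 0.05, 0],
    [0.0, 0.05, 0],
    [0.0, 0.05, 0],
    [0, 0, 0],
  ],
  rotation=[
    [0, 0, 0],
    [0, 0, 0],
    [0, 0, 0],
    [0, 0, 0],
    [0, 0, 0],
    [0, 0, 0],
    [0, 0, 0],
    [0, 0, 0],
  ],
  gripper=[0.5, 0.5, 0.5, 0.5, 0.5, 0.5, 0.5, 0.5],
)

```text
t: 8.8
ee_pos: [0.5752, -0.1356, 0.2612]
eef_rot: [179.9, -0.0, -163.2]
wrist_force: [-0.2, -0.8, -0.2]
opening: 0.043
```

```bash
python3 - <<'E'
from h import *
a=optics.grab_frame('scene');b=optics.grab_frame('top')
cv2.imwrite('pics/scene3.png',a);cv2.imwrite('pics/top3.png',b)
h=np.zeros((590,780,3),np.uint8)
h[:270,:780]=cv2.resize(a[110:260,100:500],(780,270))
h[275:,:]=cv2.resize(b[140:280,140:485],(780,315))
cv2.imwrite('pics/c3.png',h)
E
```

```text
(no output)
```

View pics/c3.png

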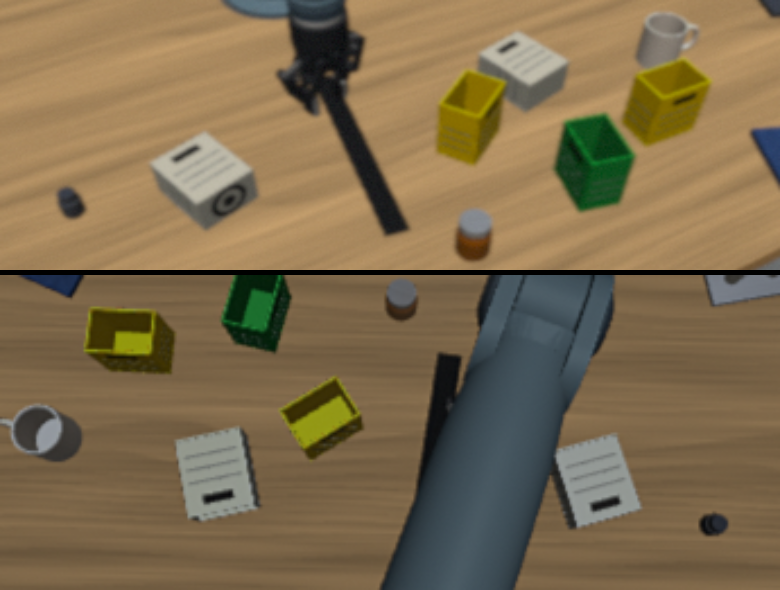

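```bash
cat >> h.py <<'E'
def crate(img,box,C):
    x0,y0,x1,y1=box; h=cv2.cvtColor(img,cv2.COLOR_BGR2HSV); m=((h[...,1]<60)&(h[...,2]>120)).astype(np.uint8)
    k=np.zeros_like(m);k[y0:y1,x0:x1]=m[y0:y1,x0:x1];k=cv2.morphologyEx(k,cv2.MORPH_CLOSE,np.ones((5,5)))
    c=max(cv2.findContours(k,0,1)[0],key=cv2.contourArea); P=ray(C,c[:,0,:],.07)[:,:2]
    r=cv2.minAreaRect((P*1000).astype(np.float32)); B=cv2.boxPoints(r)/1000
    s=np.linalg.norm(B[1]-B[0]),np.linalg.norm(B[2]-B[1]); d=(B[1]-B[0]) if s[0]>s[1] else B[2]-B[1]
    if d[0]<0:d=-d
    return np.array(r[0])/1000,np.degrees(np.arctan2(d[1],d[0])),s,B
def lat(p):
    a=np.array([.5120,-.0652]);u=np.array([.3922,-.0545]);u/=np.linalg.norm(u); d=p-a; return d@u, u[0]*d[1]-u[1]*d[0]
E
python3 - <<'E'
from h import *
b=cv2.imread('pics/top3.png');C=cal('top')
for bx in((375,200,430,260),(215,195,260,260)):
    r=crate(b,bx,C);print(r[0],r[1],r[2],r[3].round(3).tolist(),lat(r[0]))
E
```

```text
[ 0.49956607 -0.31197418] 16.600395 (np.float32(0.09987025), np.float32(0.12311204)) [[0.4259999990463257, -0.28200000524520874], [0.45500001311302185, -0.37700000405311584], [0.5730000138282776, -0.34200000762939453], [0.5440000295639038, -0.24699999392032623]] (np.float64(0.021649714021782486), np.float64(-0.24613693231526249))
[0.49515408 0.26222552] 13.952306 (np.float32(0.102375105), np.float32(0.1301577)) [[0.41999998688697815, 0.29600000381469727], [0.4440000057220459, 0.19699999690055847], [0.5709999799728394, 0.2280000001192093], [0.5460000038146973, 0.328000009059906]] (np.float64(-0.061751520057963485), np.float64(0.32199069713143635))
```

jog_arm(
  linear=[
    [-0.0058, -0.0284, 0],
    [-0.0058, -0.0284, 0],
    [-0.0058, -0.0284, 0],
    [-0.0058, -0.0284, 0],
    [-0.0058, -0.0284, 0],
    [-0.0058, -0.0284, 0],
    [-0.0058, -0.0284, 0],
    [-0.0058, -0.0284, 0],
    [-0.0058, -0.0284, 0],
    [0, 0, 0],
    [0, 0, 0],
  ],
  rotation=[
    [0, 0, -10],
    [0, 0, -10],
    [0, 0, -10],
    [0, 0, -10],
    [0, 0, -10],
    [0, 0, -10],
    [0, 0, -10],
    [0, 0, -10],
    [0, 0, -10],
    [0, 0, 0],
    [0, 0, 0],
  ],
  gripper=[0.25, 0.25, 0.25, 0.25, 0.25, 0.25, 0.25, 0.25, 0.25, 0.25, 0.25],
)

```text
t: 10.28
ee_pos: [0.5228, -0.3952, 0.2606]
eef_rot: [180.0, -0.0, 106.5]
wrist_force: [0.6, 0.1, -0.1]
opening: 0.0642
```

jog_arm(
  linear=[
    [0, 0, -0.055],
    [0, 0, -0.055],
    [0, 0, -0.055],
    [0, 0, 0],
    [0, 0, 0],
  ],
  rotation=[
    [0, 0, 0],
    [0, 0, 0],
    [0, 0, 0],
    [0, 0, 0],
    [0, 0, 0],
  ],
  gripper=[0.25, 0.25, 0.25, 0.25, 0.25],
)

```text
t: 10.9
ee_pos: [0.5242, -0.3949, 0.098]
eef_rot: [179.9, 0.1, 106.6]
wrist_force: [1.1, -0.1, 0.4]
opening: 0.0639
```

jog_arm(
  linear=[
    [-0.0034, 0.0115, 0],
    [-0.0034, 0.0115, 0],
    [-0.0034, 0.0115, 0],
    [-0.0034, 0.0115, 0],
    [-0.0034, 0.0115, 0],
    [-0.0034, 0.0115, 0],
    [-0.0034, 0.0115, 0],
    [-0.0034, 0.0115, 0],
    [-0.0034, 0.0115, 0],
    [-0.0034, 0.0115, 0],
    [-0.0034, 0.0115, 0],
    [0, 0, 0],
  ],
  rotation=[
    [0, 0, 0],
    [0, 0, 0],
    [0, 0, 0],
    [0, 0, 0],
    [0, 0, 0],
    [0, 0, 0],
    [0, 0, 0],
    [0, 0, 0],
    [0, 0, 0],
    [0, 0, 0],
    [0, 0, 0],
    [0, 0, 0],
  ],
  gripper=[0.25, 0.25, 0.25, 0.25, 0.25, 0.25, 0.25, 0.25, 0.25, 0.25, 0.25, 0.25],
)

```text
t: 12.4
ee_pos: [0.4868, -0.2679, 0.0976]
eef_rot: [179.8, 0.2, 106.6]
wrist_force: [1.6, -1.6, 7.4]
opening: 0.0639
```

```bash
python3 - <<'E'
from h import *
a=optics.grab_frame('scene');b=optics.grab_frame('top')
h=np.zeros((590,780,3),np.uint8)
h[:270,:780]=cv2.resize(a[110:260,100:500],(780,270))
h[275:,:]=cv2.resize(b[140:280,140:485],(780,315))
cv2.imwrite('pics/c4.png',h)
E
```

```text
(no output)
```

View pics/c4.png

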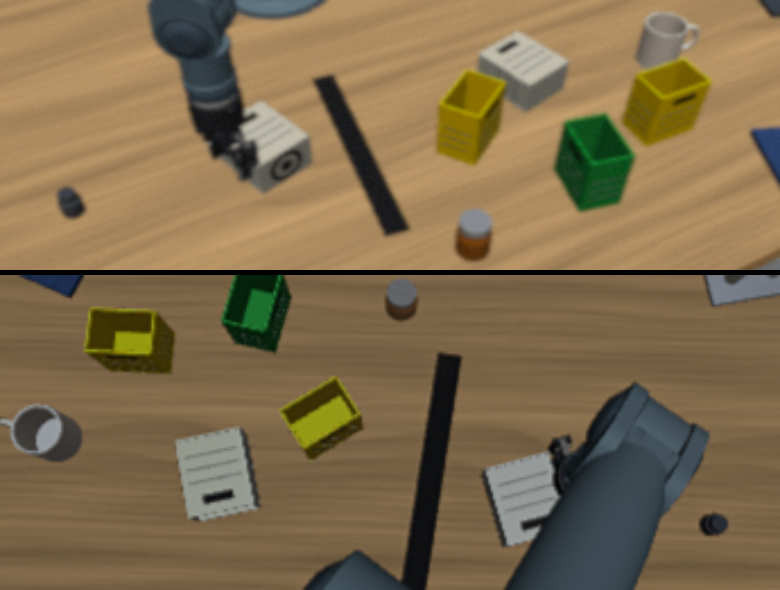

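```bash
python3 - <<'E'
from h import *
C=cal('top');n=np.array([-.286,.958])
P=ray(C,[(353.6,227.6),(363.4,260)],.07)[:,:2];e=P.mean(0);d=P[0]-P[1];print(P,np.degrees(np.arctan2(d[1],d[0])),np.linalg.norm(d))
m=e-.05*n;m2=np.array([.4868,-.2679])+.061*n
for q in(m,m2):print(q,lat(q),lat(q)[1]/.91)
E
```

```text
[[ 0.50596539 -0.14176624]
 [ 0.39777878 -0.17438815]] 16.77983254458177 0.11299792008789553
[ 0.46617209 -0.2059772 ] (np.float64(-0.026015578754346142), np.float64(-0.14574500565224896)) -0.16015934687060324
[ 0.469354 -0.209462] (np.float64(-0.022384308736594517), np.float64(-0.14875869279603407)) -0.16347109098465282
```

jog_arm(
  linear=[
    [-0.0034, 0.0115, 0],
    [-0.0034, 0.0115, 0],
    [-0.0034, 0.0115, 0],
    [-0.0034, 0.0115, 0],
    [-0.0034, 0.0115, 0],
    [-0.0034, 0.0115, 0],
    [-0.0034, 0.0115, 0],
    [-0.0034, 0.0115, 0],
    [-0.0034, 0.0115, 0],
    [-0.0034, 0.0115, 0],
    [-0.0034, 0.0115, 0],
    [-0.0034, 0.0115, 0],
  ],
  rotation=[
    [0, 0, 0],
    [0, 0, 0],
    [0, 0, 0],
    [0, 0, 0],
    [0, 0, 0],
    [0, 0, 0],
    [0, 0, 0],
    [0, 0, 0],
    [0, 0, 0],
    [0, 0, 0],
    [0, 0, 0],
    [0, 0, 0],
  ],
  gripper=[0.25, 0.25, 0.25, 0.25, 0.25, 0.25, 0.25, 0.25, 0.25, 0.25, 0.25, 0.25],
)

```text
t: 14.0
ee_pos: [0.4465, -0.1312, 0.0975]
eef_rot: [179.8, 0.3, 106.5]
wrist_force: [1.5, -6.2, 7.8]
opening: 0.064
```

jog_arm(
  linear=[
    [0, 0, 0],
  ],
  rotation=[
    [0, 0, 0],
  ],
  gripper=[0.25],
)

```text
t: 14.12
ee_pos: [0.446, -0.13, 0.0974]
eef_rot: [179.8, 0.2, 106.6]
wrist_force: [0.7, -1.9, 10.3]
opening: 0.0635
```

```bash
python3 - <<'E'
from h import *
a=optics.grab_frame('scene');b=optics.grab_frame('top')
cv2.imwrite('pics/top5.png',b)
h=np.zeros((590,780,3),np.uint8)
h[:270,:780]=cv2.resize(a[110:260,100:500],(780,270))
h[275:,:]=cv2.resize(b[180:300,250:480],(780,407))[:315]
cv2.imwrite('pics/c5.png',h)
E
```

```text
(no output)
```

View pics/c5.png

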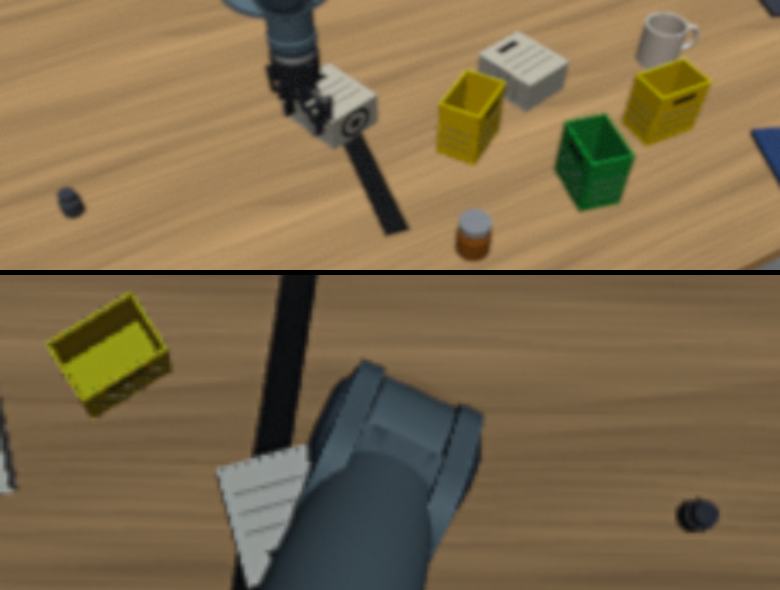

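```bash
python3 - <<'E'
from h import *
C=cal('top');n=np.array([-.286,.958])
p=[(218/3.391+250-.4,195/3.391+180-.4),(246/3.391+250-.4,310/3.391+180-.4)]
P=ray(C,p,.07)[:,:2];d=P[0]-P[1];a=np.degrees(np.arctan2(d[1],d[0]));L=np.linalg.norm(d)
ax=np.array([.958,.286]);m=P[0]-.06*ax-.05*n
print(P,a,L);m2=np.array([.446,-.13])+.0635*n
for q in(m,m2):print(q,lat(q),lat(q)[1]/.91)
E
```

```text
[[ 0.47087005 -0.00730404]
 [ 0.35888684 -0.03709049]] 14.895230379704474 0.11587697004168682
[ 0.42769005 -0.07236404] (np.float64(-0.08252150858182054), np.float64(-0.018700042337348604)) -0.020549497074009455
[ 0.427839 -0.069167] (np.float64(-0.08281400876596436), np.float64(-0.015512928869519724)) -0.017047174581889805
```

jog_arm(
  linear=[
    [-0.0017, 0.0057, 0],
    [-0.0017, 0.0057, 0],
    [-0.0014, 0.0048, 0],
    [0, 0, 0],
    [0.0043, -0.0144, 0],
    [0.0057, -0.0192, 0],
    [0.0057, -0.0192, 0],
    [0, 0, 0.06],
    [0, 0, 0.06],
    [0, -0.05, 0],
    [0, -0.05, 0],
    [0, -0.05, 0],
  ],
  rotation=[
    [0, 0, 0],
    [0, 0, 0],
    [0, 0, 0],
    [0, 0, 0],
    [0, 0, 0],
    [0, 0, 0],
    [0, 0, 0],
    [0, 0, 0],
    [0, 0, 0],
    [0, 0, 0],
    [0, 0, 0],
    [0, 0, 0],
  ],
  gripper=[0.25, 0.25, 0.25, 0.25, 0.25, 0.25, 0.25, 0.25, 0.25, 0.25, 0.25, 0.25],
)

```text
t: 15.72
ee_pos: [0.4555, -0.319, 0.2158]
eef_rot: [180.0, -0.0, 106.5]
wrist_force: [0.6, 0.3, 0.1]
opening: 0.0638
```

```bash
python3 - <<'E'
from h import *
a=optics.grab_frame('scene');b=optics.grab_frame('top');C=cal('top')
r=crate(b,(290,195,385,285),C);print(r[0],r[1],r[2],r[3].round(3).tolist(),lat(r[0]))
h=np.zeros((590,780,3),np.uint8)
h[:270,:780]=cv2.resize(a[110:260,100:500],(780,270))
h[275:,:]=cv2.resize(b[140:280,140:485],(780,315))
cv2.imwrite('pics/c6.png',h)
E
```

```text
[ 0.42565454 -0.05499751] 16.399288 (np.float32(0.100130185), np.float32(0.12079059)) [[0.3540000021457672, -0.024000000208616257], [0.38199999928474426, -0.11999999731779099], [0.49799999594688416, -0.0860000029206276], [0.4690000116825104, 0.009999999776482582]] (np.float64(-0.08692792714250278), np.float64(-0.001778952028370492))
```

View pics/c6.png

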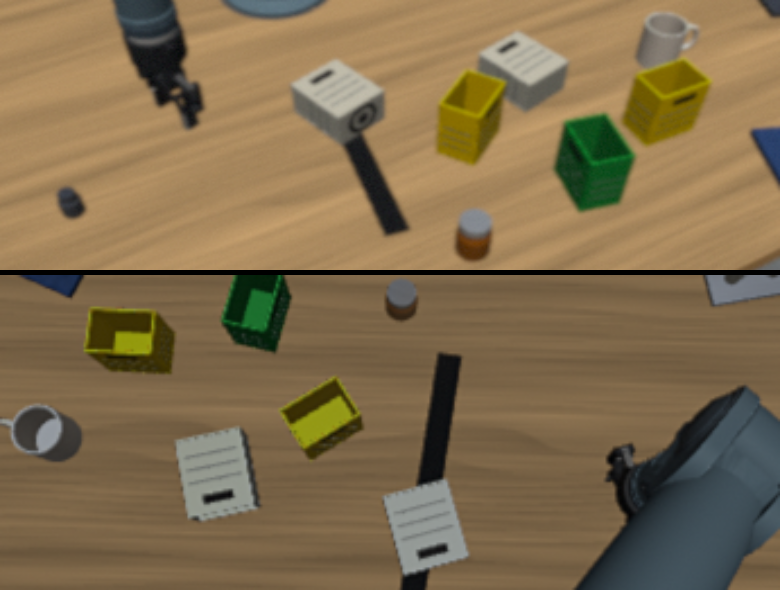

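The middle of the stamped crate is 1.8 mm from the centreline, inside the tape's length, and the robot is clear of everything.

```bash
python3 -c "
from h import *
hand_in()"
```

```text
the job is handed in; nothing more can be done
```

The job is done and handed in at about 16 s of the 64 s allowed. I tipped both crates toward the robot with the fingertips. The right-hand crate turned out to be the stamped one, with the ring visible from the far camera. I then pushed it along its side with two fingers onto the dispatch line.

- **Stamped crate:** it is lying on its side with its middle 1.8 mm from the tape's centreline. That point is 87 mm from the tape's middle, toward the robot, so well inside the tape's length.
- **Plain crate:** it lies about 0.32 m to the left of the line. I measured that just after tipping, and it looks unmoved in the last picture.
- **Everything else:** the jar, lens, mug and the green and yellow crates look unmoved in the last pictures. I checked these by eye only.
- **Forces:** the highest wrist force I saw was about 11 N, read only at the end of each move. The gripper was clear of everything at hand-in.

No check failed. While I was pushing, two estimates of the crate's middle differed by about 3 mm, and the last measurement, taken with the crate in full view, settled it.

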